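# Seat the yellow lantern battery on its charging shoe

### The arm

A 7-joint arm with a two-finger parallel gripper is mounted at the origin on the work surface. World frame = base frame: x ahead of the robot, y to its left, z up, the work surface at z = 0. Lengths are in m, angles in rad, forces in N, time in s.
With the tool pointing down it reaches from about 0.425 to 0.975 m from the base axis. Payload 16.7 kg.
Tool frame: the origin (TCP) lies midway between the tips of the shut fingers; the grasp point (between the pads) lies tcp_to_grasp behind it (tcp_to_grasp is the distance from the TCP to the grasp point, in m); z points along the fingers, y is the line along which they close (so a half turn about z gives the same grasp; the last joint's range is limited). The gripper opens to 85 mm and grips with 20 to 120 N. Pads are 22 mm wide; open, the fingers measure 114 mm over their backs; the gripper's body (76 mm by 85 mm) begins 54 mm behind the grasp point. The pads swing forward as they close: fully open they stand 13 mm farther back than shut.
Start: joints at [1.012, 0.426, 0.074, 1.606, -0.034, 1.111, -0.067], TCP at [0.268, -0.619, 0.231] pointing down, gripper open.
Joint ranges: [-2.85, 2.85], [-0.5, 2.14], [-1.23, 1.37], [0.21, 2.46], [-1.02, 4.16], [0.16, 2.05], [-2.73, 2.73]. Speed limits (rad/s): [1.89, 1.89, 2.39, 2.39, 3.01, 3.01, 3.01].

### API

Orientations are given as a rotation vector (axis times angle).
In Python, from station import * gives the robot as it stands.
- The arm moves only by the shell command python3 -m handwheel 'ROWS' [OPENING] [FORCE]. ROWS is JSON, a list of rows, each an object with "dp": the shift along the tool's x, y, z in units of 30 mm (1.0 is 30 mm), a list of three; "rot": the turn, a rotation vector about the tool's x, y, z in units of 6 degrees (1.0 is 6 degrees), a list of three. In form: [{"dp": [x, y, z], "rot": [ax, ay, az]}, ...]. A call has 1 to 5 rows; each row shifts and turns the commanded pose from where the row before left it, along the tool's axes as they then stand; what a row does not reach is not made up. A row lasts 1/12 s, in which the tool goes at most 41.7 mm and 7.16 degrees, less where a joint would pass 70% of its speed; a pose out of reach is approached as far as the arm can. A call is refused whole if a number of a shift passes 1 or a number of a turn 1, either way. A call with a gripper value outside its range is refused whole. OPENING is the finger opening in mm, from 0 to 85.4, set as the call begins (- or left out, the last holds). The fingers move at their own pace and stop on an object; FORCE is the grip in N (left out, the last holds). Time passes only in rows, so rows that do not move let the fingers close. It gives the time, the measured TCP pose, the force, the opening and the grip force at its end, in the units of the state.
- get_obs(): the state, without advancing time (a new reading comes with each control period).
- read_camera(name): name is "scene" or "top" or "wrist"; returns a dict with "img" (400x640x3 uint8, red, green, blue), "range_z" (400x640 float32, m along the optical axis (not along the pixel's ray), 0 where there is no reading), "mtx" (3x3 intrinsics, pixels), "rvec" (rotation vector, rad) and "tvec" (3), from world to camera coordinates, as OpenCV has them. Camera axes: x right, y down, z forward; pixel columns grow to the right and rows downward; lengths in m; the calibration is good to about 2 mm. A picture is of the moment at which its call begins.
- finish_job(): hands the job in; it is judged then, once.
The state is a dict: "clock": time; "joints": joint angles; "dq": joint speeds; "tau": joint torques, N m; "position": TCP position; "eef_rot": TCP orientation; "wrist_force": force on the tool from outside, world axes, zero at the start; "torque": the same for the moment, N m; "finger_gap": opening from 0.0 (shut) to 1.0 (fully open); "finger_force": force on a finger pad.
Only numpy, scipy, OpenCV 4.12 (cv2) and the standard library are available. Lean on these libraries where they do the work, as an engineer would, in place of code of your own. Each camera call takes 0.05 s, during which the arm holds its last target. There are 200 camera calls.

### The job

The evening lantern's yellow battery pack needs charging: slide it upright onto the charging shoe on the counter, from the white landing pad in under the two rails, fully home against the charger head, so that the orange latch springs back out behind it, then let go. Leave the blue pack where it stands.

Things in the scene. Friction and masses are not known exactly. Their poses are not given: they have to be found in the camera images.
- pack_yellow: Loose battery pack, upright, 0.3 to 0.65 kg: black foot plate 80 (x) x 64 (y) x 10 mm high, on it a yellow block 70 x 42 mm up to z = 75 mm, black top label. Origin: centre of underside, z up. Grip the block across its 42 mm (closing along y), grasp point about 55 mm above the underside, so that the fingertips clear the shoe's rails. Same both ways round: either end may go in first.
- pack_blue: A second pack of the same size and shape with a blue block; a bystander that must stay where it is. Origin: centre of its underside.
- shoe: Grey fixed charging shoe. Origin: on the counter under the centre of a seated pack; x = sliding direction, z up. Floor 6 mm thick. White landing pad: set the pack's centre at x = -125 mm, y = 0. Flared guides lead to a channel 68 mm wide (from x = -45); its rails (54 mm apart, underside at z = 21, top 26, flared to 30) overlap the foot plate. The 56 mm tall charger head stops the pack at x = 0.
- latch (a joint): Orange sprung latch, left (+y) of the shoe's channel mouth, nose at shoe x = -43 mm. In m: 0 = sprung out into the channel, about 0.004 while the passing foot plate pushes it aside (5 to 15 N of push on the pack); it springs back to about 0 behind the plate's rear edge when the pack is fully home, and holds it.
Things that resemble listed ones, but are neither listed nor needed, are in the scene too. Leave any pink or purple look-alike of the pack_yellow alone.

How it is judged:
At the end, for the whole second after the job is handed in: The yellow pack sits upright in the shoe's channel, its centre within 4 mm of fully home along the rails and 6 mm across, in line within 10 degrees, down on the shoe's floor, at rest and let go, with the orange latch sprung back behind it (below 2.5 mm) (x of pack_yellow in the frame of shoe between -0.004 and 0.004 m and y of pack_yellow in the frame of shoe between -0.006 and 0.006 m and z of pack_yellow in the frame of shoe between 0.002 and 0.012 m and angle between the x axis of pack_yellow and the x axis of shoe, either way round below 0.17 rad and angle between pack_yellow's own z axis and vertical below 0.17 rad and value of joint latch below 0.0025 m and linear speed of pack_yellow below 0.01 m/s); the robot touches nothing.
It fails at once if the blue pack is moved more than 20 mm or tipped (distance of pack_blue from where it was at the start of the episode above 0.02 m or angle between pack_blue's own z axis and vertical above 0.3 rad).
It also fails if it takes over 45 s, if anything falls off the work surface, if the arm or the gripper's body presses on something with over 40 N, if the wrist force passes 120 N, or if a joint passes its speed limit or range.

## Working session

There is one attempt and no reset: what is moved stays moved. The work goes in short steps, Python scripts to look and compute and a shell command to move; the robot and the scene stay as the last step left them, time stands still between calls to the robot, and variables do not carry over. Pictures are saved under pics/ and viewed, at most 10 in all, crops included, and the job is handed in when it is done.

```bash
mkdir -p pics; ls; python3 - <<'E'
from station import *
import cv2,numpy as np
o=get_obs(); print({k:np.round(v,3).tolist() for k,v in o.items()})
try: print(tcp_to_grasp)
except Exception as e: print(e)
for n in("top","scene"):
    c=read_camera(n); np.savez(f"pics/{n}0.npz",**c); cv2.imwrite(f"pics/{n}0.png",c["img"][:,:,::-1]); print(n,c["mtx"].round(1).tolist(),c["rvec"],c["tvec"])
E
```

```text
pics
{'clock': 0.0, 'joints': [1.013, 0.427, 0.074, 1.607, -0.034, 1.111, -0.067], 'dq': [-0.001, -0.001, -0.001, -0.0, 0.0, -0.0, -0.0], 'tau': [-0.0, -94.984, 3.761, -46.352, 0.019, 0.01, -0.0], 'position': [0.268, -0.619, 0.231], 'eef_rot': [-3.075, -0.637, 0.001], 'wrist_force': [0.191, 0.184, -0.048], 'torque': [-0.027, -0.037, -0.008], 'finger_force': 0.0, 'finger_gap': 0.998}
0.0187
top [[402.2, 0.0, 317.9], [0.0, 402.2, 200.9], [0.0, 0.0, 1.0]] [ 2.06882604 -2.13151525  0.24878007] [-0.06395695  0.52727128  0.7736326 ]
scene [[468.6, 0.0, 316.9], [0.0, 468.6, 190.8], [0.0, 0.0, 1.0]] [ 2.06810187  0.93458819 -0.46836802] [-0.26202462 -0.24845194  1.52200669]
```

View pics/top0.png

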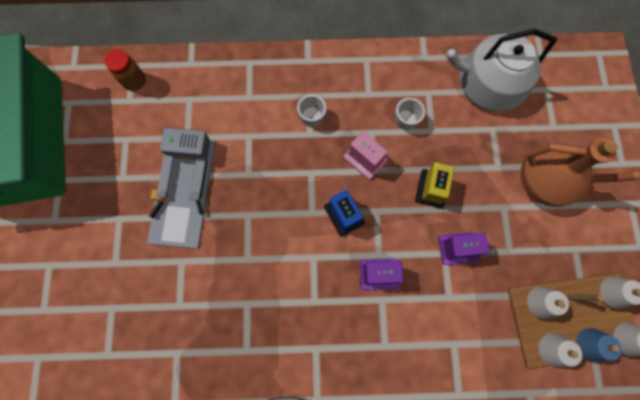

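View pics/scene0.png

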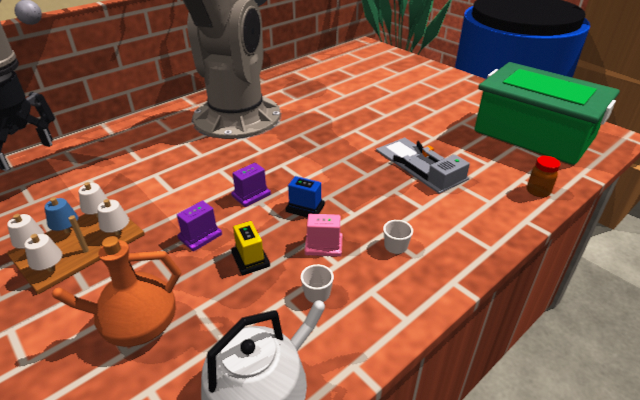

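Candidates in the top view: the yellow pack at (438,184) with black foot and label, the pink look-alike (366,155), two purple ones (463,247) and (382,274), and the blue pack (346,212). I choose the yellow one at (438,184). The shoe is at (183,185), with its pad at (177,224) and head at (185,142).

```bash
cat > h.py <<'E'
import numpy as np,cv2
def world(c):
    R=cv2.Rodrigues(np.asarray(c["rvec"]))[0]; t=np.asarray(c["tvec"]).ravel(); K=c["mtx"]
    v,u=np.mgrid[:400,:640]; z=c["range_z"]
    P=np.stack([(u-K[0,2])/K[0,0]*z,(v-K[1,2])/K[1,1]*z,z],-1)
    W=(P-t)@R; W[z==0]=np.nan; return W
def ray(c,uv,h):
    R=cv2.Rodrigues(np.asarray(c["rvec"]))[0]; t=np.asarray(c["tvec"]).ravel()
    p=cv2.undistortPoints(np.float64(uv).reshape(-1,1,2),c["mtx"],None).reshape(-1,2)
    d=np.c_[p,np.ones(len(p))]@R; C=-R.T@t
    return C+d*((h-C[2])/d[:,2])[:,None]
def rect(p):
    (c,s,a)=cv2.minAreaRect(np.float32(p)*1000)
    if s[0]<s[1]: s=(s[1],s[0]); a+=90
    return np.round(c,1),np.round(s,1),round((a+90)%180-90,1)
E
python3 - <<'E'
from h import *
c=dict(np.load("pics/top0.npz")); W=world(c); hsv=cv2.cvtColor(c["img"],cv2.COLOR_RGB2HSV)
def box(u0,u1,v0,v1):
    m=np.zeros((400,640),bool); m[v0:v1,u0:u1]=1; return m
z=W[...,2]
print("table z",np.nanmedian(z[280:380,200:350]))
b=box(408,462,155,215)
for lo,hi in((.06,.09),(.004,.02)):
    m=b&(z>lo)&(z<hi); print("yellow",lo,m.sum(),np.nanmedian(z[m]),rect(W[m][:,:2]))
b=box(320,372,185,240); m=b&(z>.06); print("blue",rect(W[m][:,:2]))
s=box(140,222,120,255)
m=s&(z>.045)&(z<.07); print("head",np.nanmedian(z[m]),rect(W[m][:,:2]))
m=s&(hsv[...,2]>170)&(hsv[...,1]<50); n,l,st,ce=cv2.connectedComponentsWithStats(m.astype(np.uint8)); k=1+st[1:,4].argmax()
v,u=np.where(l==k); print("pad",st[k],np.nanmedian(z[l==k]),rect(ray(c,np.c_[u,v],.006)[:,:2]))
m=s&(z>.003)&(hsv[...,1]<90); print("shoe",rect(W[m][:,:2]))
i=c["img"][:,:,::-1]; cv2.imwrite("pics/crop.png",np.hstack([cv2.resize(i[120:260,320:460],(390,390)),cv2.resize(i[120:260,115:255],(390,390))]))
E
```

```text
table z 0.0012294129431407684
yellow 0.06 734 0.07607600891687244 (array([ 560.2, -334.2]), array([70.4, 42.6]), -16.7)
yellow 0.004 396 0.010625434438077595 (array([ 569.7, -343. ]), array([137.9, 119.9]), -2.1)
blue (array([ 507.5, -135.2]), array([70.2, 42.5]), 26.9)
head 0.05683299026911806 (array([669.9, 211.2]), array([92.4, 54.4]), 83.7)
pad [162 207  27  35 743] 0.007633650121089761 (array([496.2, 233.1]), array([74.4, 48.4]), -7.4)
shoe (array([590.3, 228. ]), array([301.6, 179.9]), 4.1)
```

View pics/crop.png

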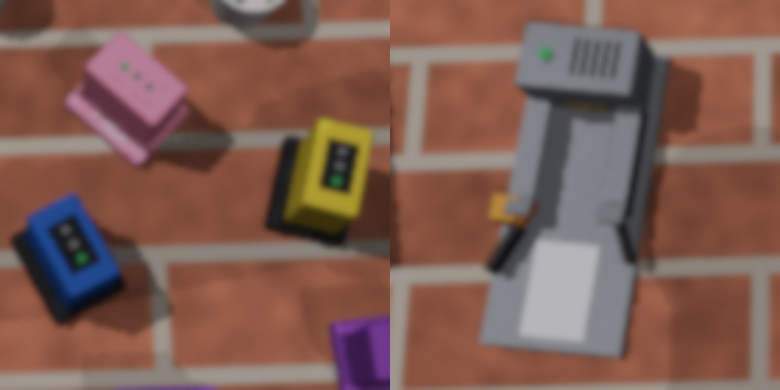

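The crop confirms the yellow pack with its green dot at (338,181) on the left. On the right are the shoe, with the latch at (505,207), the pad at (558,290) and the head at (580,60). The pack is at (0.560,-0.334) with yaw -16.7°. The shoe's x axis is at about -7° and its origin at about (0.603,0.219). Next I move above the pack.

```bash
for i in 1 2 3; do python3 -m handwheel '[{"dp":[0.85,-0.32,0],"rot":[0,0,0]},{"dp":[0.85,-0.32,0],"rot":[0,0,0]},{"dp":[0.85,-0.32,0],"rot":[0,0,0]},{"dp":[0.85,-0.32,0],"rot":[0,0,0]},{"dp":[0.85,-0.32,0],"rot":[0,0,0]}]' 85 40 | tail -1; done
python3 -m handwheel '[{"dp":[0,0,0.3],"rot":[0,0,0.95]},{"dp":[0,0,0.3],"rot":[0,0,0.95]},{"dp":[0,0,0.3],"rot":[0,0,0.95]},{"dp":[0,0,0.3],"rot":[0,0,0.95]},{"dp":[0,0,0.3],"rot":[0,0,0.95]}]'
python3 -m handwheel '[{"dp":[0,0,0],"rot":[0,0,0.95]},{"dp":[0,0,0],"rot":[0,0,0.95]},{"dp":[0,0,0],"rot":[0,0,0]}]'
cat >> h.py <<'E'
def delta(o,target,yaw):
    "needed move in tool units: target TCP xyz (m), yaw of tool x (deg)"
    R=cv2.Rodrigues(np.float64(o["eef_rot"]))[0]; c,s=np.cos(np.radians(yaw)),np.sin(np.radians(yaw))
    G=np.array([[c,s,0],[s,-c,0],[0,0,-1.]])
    print("pos",np.round(o["position"],4),"dp",(R.T@(np.float64(target)-o["position"])/.03).round(2),"rot",(np.degrees(cv2.Rodrigues(R.T@G)[0].ravel())/6).round(2),"j7",np.round(o["joints"][6],2),"t",round(o["clock"],2))
E
python3 - <<'E'
from h import *; from station import *
delta(get_obs(),[.5602,-.3342,.0363],-16.7)
E
```

```text
finger_force: 0.0
finger_force: 0.0
finger_force: 0.0
clock: 1.77
position: [0.5618, -0.3351, 0.1855]
eef_rot: [-3.138, 0.147, 0.001]
wrist_force: [-0.4, -0.0, -1.4]
finger_gap: 0.992
finger_force: 0.0
clock: 2.02
position: [0.5619, -0.335, 0.1858]
eef_rot: [-3.108, 0.458, 0.001]
wrist_force: [0.1, 0.1, -0.1]
finger_gap: 0.998
finger_force: 0.0
pos [ 0.5619 -0.335   0.1858] dp [-0.06 -0.01  4.98] rot [-0.    0.01 -0.01] j7 -1.39 t 2.02
```

```bash
python3 -m handwheel '[{"dp":[-0.06,0,1],"rot":[0,0,0]},{"dp":[0,0,1],"rot":[0,0,0]},{"dp":[0,0,1],"rot":[0,0,0]},{"dp":[0,0,1],"rot":[0,0,0]},{"dp":[0,0,0.5],"rot":[0,0,0]}]'|tail -4
python3 -m handwheel '[{"dp":[0,0,0.45],"rot":[0,0,0]},{"dp":[0,0,0],"rot":[0,0,0]}]'|tail -4
for i in 1 2; do python3 -m handwheel '[{"dp":[0,0,0],"rot":[0,0,0]},{"dp":[0,0,0],"rot":[0,0,0]},{"dp":[0,0,0],"rot":[0,0,0]},{"dp":[0,0,0],"rot":[0,0,0]},{"dp":[0,0,0],"rot":[0,0,0]}]' 30 80; done
```

```text
eef_rot: [-3.109, 0.444, 0.006]
wrist_force: [-0.7, 0.5, 0.4]
finger_gap: 0.995
finger_force: 0.0
eef_rot: [-3.108, 0.446, 0.005]
wrist_force: [-0.6, 1.4, 0.4]
finger_gap: 0.997
finger_force: 0.0
clock: 3.02
position: [0.5611, -0.3351, 0.0394]
eef_rot: [3.109, -0.45, 0.003]
wrist_force: [-1.8, 0.5, 8.0]
finger_gap: 0.479
finger_force: 80.3
clock: 3.43
position: [0.561, -0.3351, 0.0394]
eef_rot: [3.109, -0.45, 0.003]
wrist_force: [-0.9, 0.4, 7.8]
finger_gap: 0.48
finger_force: 80.3
```

```bash
python3 -m handwheel '[{"dp":[0,0,-0.8],"rot":[0,0,0]},{"dp":[0,0,-0.8],"rot":[0,0,0]},{"dp":[0,0,-0.8],"rot":[0,0,0]},{"dp":[0,0,-0.8],"rot":[0,0,0]},{"dp":[0,0,-0.8],"rot":[0,0,0]}]'
for i in 1 2 3 4; do python3 -m handwheel '[{"dp":[-0.4,-0.87,0],"rot":[0,0,0]},{"dp":[-0.4,-0.87,0],"rot":[0,0,0]},{"dp":[-0.4,-0.87,0],"rot":[0,0,0]},{"dp":[-0.4,-0.87,0],"rot":[0,0,0]},{"dp":[-0.4,-0.87,0],"rot":[0,0,0]}]'|tail -3; done
python3 -m handwheel '[{"dp":[0,0,0],"rot":[0,0,-0.8]},{"dp":[0,0,0],"rot":[0,0,-0.8]},{"dp":[0,0,0],"rot":[0,0,0]},{"dp":[0,0,0],"rot":[0,0,0]}]'
python3 - <<'E'
from h import *; from station import *
delta(get_obs(),[.479,.2346,.0454],-7)
cs=[read_camera(n) for n in("top","wrist")]
np.savez("pics/top1.npz",**cs[0]);np.savez("pics/wrist1.npz",**cs[1])
cv2.imwrite("pics/tw1.png",np.hstack([cv2.resize(cs[0]["img"][80:330,60:310],(400,400)),cv2.resize(cs[1]["img"],(400,250)).repeat(1,0) if 0 else cv2.copyMakeBorder(cv2.resize(cs[1]["img"],(400,250)),0,150,0,0,0)])[:,:,::-1])
E
```

```text
clock: 3.85
position: [0.56, -0.3345, 0.1593]
eef_rot: [-3.109, 0.45, 0.0]
wrist_force: [-0.2, -0.6, -5.4]
finger_gap: 0.481
finger_force: 83.2
wrist_force: [0.9, -0.2, -5.5]
finger_gap: 0.481
finger_force: 83.7
wrist_force: [0.2, -0.2, -5.8]
finger_gap: 0.483
finger_force: 83.7
wrist_force: [0.9, 0.5, -6.3]
finger_gap: 0.481
finger_force: 83.7
wrist_force: [0.2, -0.0, -5.0]
finger_gap: 0.485
finger_force: 83.7
clock: 5.85
position: [0.4782, 0.2337, 0.1581]
eef_rot: [3.136, -0.193, 0.0]
wrist_force: [0.1, -0.8, -5.2]
finger_gap: 0.481
finger_force: 83.7
pos [0.4782 0.2337 0.1581] dp [ 0.02 -0.03  3.76] rot [ 0.   -0.   -0.01] j7 -2.34 t 5.85
```

View pics/tw1.png

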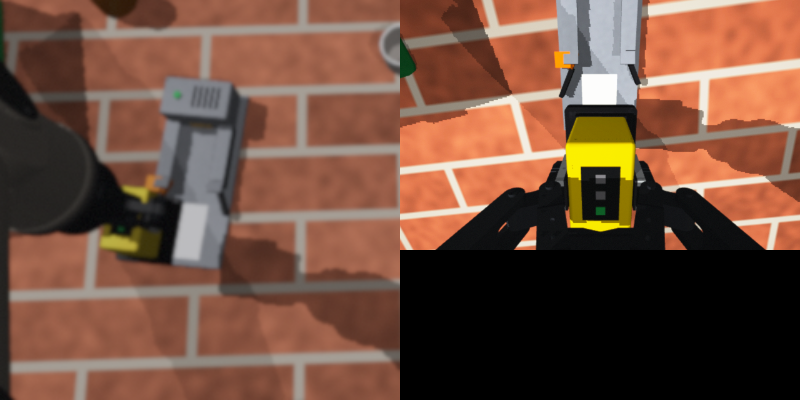

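The picture shows the pack held square at (600,170), with the white pad at (600,88) and the shoe's guides and rails at (600,40) in line just ahead of it. I'll refine the shoe's line from the wrist depth.

```bash
python3 - <<'E'
from h import *
c=dict(np.load("pics/wrist1.npz")); W=world(c); z=W[...,2]; hsv=cv2.cvtColor(c["img"],cv2.COLOR_RGB2HSV)
grey=(hsv[...,1]<60)&(hsv[...,2]>70)
y=np.radians(-7.); ex=np.array([np.cos(y),np.sin(y)]); ey=np.array([-ex[1],ex[0]]); o=np.array([.6034,.2194])
S=W.copy(); S[...,0]=(W[...,:2]-o)@ex; S[...,1]=(W[...,:2]-o)@ey
near=(abs(S[...,1])<.08)&(S[...,0]<.03)&(S[...,0]>-.18)
rows=[]
for x0 in np.arange(-.13,0.0,.01):
    m=near&(S[...,0]>=x0)&(S[...,0]<x0+.01)&(z<.05)
    f=m&grey&(z>.003); r=m&(z>.017)
    a=lambda q:np.round(1000*np.nanpercentile(S[...,1][q],[1,99]),1) if q.sum()>10 else None
    rl=S[...,1][r]; g=None
    if len(rl)>10: g=(rl[rl>0].min() if (rl>0).any() else 9, rl[rl<0].max() if (rl<0).any() else 9)
    print(round(x0*1000),"floor",a(f),"rails",a(r),"inner",np.round(1000*np.array(g),1) if g else None)
m=near&(hsv[...,1]<40)&(hsv[...,2]>215)&(z<.012); p=S[m][:,:2]; print("pad",rect(p))
h=(hsv[...,0]>8)&(hsv[...,0]<20)&(hsv[...,1]>200)&(z>.005)&(z<.05)&near; print("latch",np.median(S[h],0).round(4),S[h].min(0).round(4),S[h].max(0).round(4))
t=(z>.15)&(hsv[...,0]>24)&(hsv[...,0]<34)&(hsv[...,1]>150); print("pack top z",np.percentile(z[t],[50,95]),rect(S[(z>.185)&(z<.2)&(abs(S[...,1])<.06)&(S[...,0]>-.17)][:,:2]))
k=(z>.11)&(z<.14)&(hsv[...,2]<60)&(S[...,0]>-.095)&(abs(S[...,1])<.05); print("plate z",np.median(z[k]),np.percentile(S[k],[1,50,99],axis=0).round(4))
c=dict(np.load("pics/top1.npz"));W=world(c);z=W[...,2];W[...,:2]=np.stack([(W[...,:2]-o)@ex,(W[...,:2]-o)@ey],-1)
m=(z>.05)&(z<.065)&(abs(W[...,1])<.07)&(W[...,0]>.02)&(W[...,0]<.12);print("head",rect(W[m][:,:2]))
E
```

```text
-130 floor [53.7 56.8] rails None inner None
-120 floor [-52.   56.7] rails None inner None
-110 floor [-51.6  54.7] rails None inner None
-100 floor [-51.8  50.5] rails [49.1 58.2] inner [  48.7 9000. ]
-90 floor [-51.   55.9] rails [-53.7  53.9] inner [ 44.2 -47.7]
-80 floor [-45.7  56.1] rails [-52.8  49.4] inner [ 39.9 -43. ]
-70 floor [-51.9  55.6] rails [-48.7  45.1] inner [ 36.5 -39.1]
-60 floor [-51.7  45.8] rails [-43.7  59.1] inner [ 28.9 -24.8]
-50 floor [-51.9  46.4] rails [-43.4  59.1] inner [ 28.9 -24.9]
-40 floor [-51.9  55.5] rails [-43.7  47.6] inner [ 28.9 -25. ]
-30 floor [-51.7  55.6] rails [-43.7  47.7] inner [ 28.8 -25. ]
-20 floor [-51.9  55.7] rails [-43.6  47.4] inner [ 28.9 -25. ]
-10 floor [-51.9  55.9] rails [-43.7  47.4] inner [ 28.8 -25. ]
pad (array([-48.1,   0. ]), array([160. , 131.1]), -89.9)
latch [-0.052   0.0518  0.0253] [-0.0621  0.0356  0.0051] [-0.0405  0.0597  0.0275]
pack top z [0.19266194 0.19385809] (array([-124.7,    0.3]), array([74.2, 67.4]), 90.0)
plate z 0.12802643714320633 [[-9.460e-02 -3.040e-02  1.204e-01]
 [-9.010e-02  1.000e-04  1.280e-01]
 [-8.650e-02  3.080e-02  1.397e-01]]
head (array([67.4, -0.2]), array([92.8, 54.6]), -89.7)
```

```bash
python3 -m handwheel '[{"dp":[0,-0.06,0.9],"rot":[0,0,0]},{"dp":[0,0,0.9],"rot":[0,0,0]},{"dp":[0,0,0.9],"rot":[0,0,0]},{"dp":[0,0,0.6],"rot":[0,0,0]},{"dp":[0,0,0.3],"rot":[0,0,0]}]'|grep -E "pos|wri"
python3 -m handwheel '[{"dp":[0,0,0.1],"rot":[0,0,0]},{"dp":[0,0,0],"rot":[0,0,0]},{"dp":[0,0,0],"rot":[0,0,0]}]'|grep -E "pos|wri"
python3 -m handwheel '[{"dp":[0,0,0.05],"rot":[0,0,0]},{"dp":[0,0,0],"rot":[0,0,0]},{"dp":[0,0,0],"rot":[0,0,0]}]'|grep -E "pos|wri"
```

```text
position: [0.4775, 0.2348, 0.0477]
wrist_force: [-1.4, -0.3, -5.5]
position: [0.4791, 0.236, 0.0479]
wrist_force: [0.1, 0.1, -6.1]
position: [0.4789, 0.2359, 0.046]
wrist_force: [0.5, -0.5, -4.7]
```

```bash
python3 -m handwheel '[{"dp":[0,0,0.04],"rot":[0,0,0]},{"dp":[0,0,0],"rot":[0,0,0]},{"dp":[0,0,0],"rot":[0,0,0]}]'|grep -E "pos|wri"
python3 -m handwheel '[{"dp":[0.3,0,0],"rot":[0,0,0]},{"dp":[0.3,0,0],"rot":[0,0,0]},{"dp":[0.3,0,0],"rot":[0,0,0]},{"dp":[0.3,0,0],"rot":[0,0,0]},{"dp":[0,0,0],"rot":[0,0,0]}]'|grep -E "pos|wri"
python3 - <<'E'
from h import *; from station import *
delta(get_obs(),[.6044-.0002,.2212,.0454],-7)
c=read_camera("wrist"); cv2.imwrite("pics/w2.png",c["img"][:,:,::-1])
E
```

```text
position: [0.4789, 0.2359, 0.0453]
wrist_force: [-7.0, -3.8, 15.0]
position: [0.5156, 0.2319, 0.0453]
wrist_force: [-0.7, -2.8, 11.9]
pos [0.5156 0.2319 0.0453] dp [ 2.98 -0.    0.  ] rot [-0.01 -0.01  0.02] j7 -2.35 t 7.53
```

View pics/w2.png

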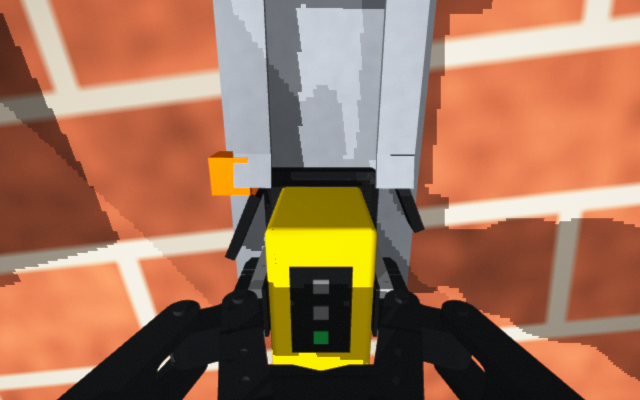

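The plate's front edge (row about 180) is just entering under the rails, and the block (266–376) is centred between them (268–380). I continue the slide.

```bash
python3 -m handwheel '[{"dp":[0.2,0,-0.015],"rot":[0,0,0]},{"dp":[0.2,0,0],"rot":[0,0,0]},{"dp":[0.2,0,0],"rot":[0,0,0]},{"dp":[0.2,0,0],"rot":[0,0,0]},{"dp":[0.2,0,0],"rot":[0,0,0]}]'|grep -E "pos|wri|clo"
python3 -m handwheel '[{"dp":[0.2,0,0],"rot":[0,0,0]},{"dp":[0.2,0,0],"rot":[0,0,0]},{"dp":[0.2,0,0],"rot":[0,0,0]},{"dp":[0.2,0,0],"rot":[0,0,0]},{"dp":[0.2,0,0],"rot":[0,0,0]}]'|grep -E "pos|wri|clo"
python3 -m handwheel '[{"dp":[0.2,0,0],"rot":[0,0,0]},{"dp":[0.2,0,0],"rot":[0,0,0]},{"dp":[0.2,0,0],"rot":[0,0,0]},{"dp":[0,0,0],"rot":[0,0,0]},{"dp":[0,0,0],"rot":[0,0,0]}]'|grep -E "pos|wri|clo"
```

```text
clock: 8.0
position: [0.5427, 0.2279, 0.0455]
wrist_force: [-16.8, -3.0, 20.6]
clock: 8.42
position: [0.5725, 0.2243, 0.0456]
wrist_force: [-15.6, -4.3, 19.3]
clock: 8.83
position: [0.592, 0.2217, 0.0454]
wrist_force: [-4.4, -3.6, 6.2]
```

```bash
python3 -m handwheel '[{"dp":[0.1,0,0],"rot":[0,0,0]},{"dp":[0.1,0,0],"rot":[0,0,0]},{"dp":[0.1,0,0],"rot":[0,0,0]},{"dp":[0,0,0],"rot":[0,0,0]},{"dp":[0,0,0],"rot":[0,0,0]}]'|grep -E "pos|wri|clo"
for i in 1 2; do python3 -m handwheel '[{"dp":[0.05,0,0],"rot":[0,0,0]},{"dp":[0,0,0],"rot":[0,0,0]},{"dp":[0,0,0],"rot":[0,0,0]}]'|grep -E "pos|wri|clo"; done
```

```text
clock: 9.25
position: [0.6005, 0.2208, 0.0455]
wrist_force: [-6.1, -3.9, 9.5]
clock: 9.5
position: [0.6018, 0.2207, 0.0455]
wrist_force: [-8.0, -3.1, 10.1]
clock: 9.75
position: [0.6035, 0.2205, 0.0455]
wrist_force: [-6.6, -3.2, 8.5]
```

```bash
for i in 1 2 3; do python3 -m handwheel '[{"dp":[0.05,0,0],"rot":[0,0,0]},{"dp":[0,0,0],"rot":[0,0,0]},{"dp":[0,0,0],"rot":[0,0,0]}]'|grep -E "pos|wri"; done
python3 - <<'E'
from h import *; from station import *
c=read_camera("wrist"); cv2.imwrite("pics/w3.png",c["img"][:,:,::-1])
E
```

```text
position: [0.6048, 0.2205, 0.0454]
wrist_force: [-6.9, -2.6, 8.8]
position: [0.6051, 0.2205, 0.0455]
wrist_force: [-15.8, -2.1, 16.6]
position: [0.6053, 0.2205, 0.0456]
wrist_force: [-24.4, -2.8, 25.8]
```

View pics/w3.png

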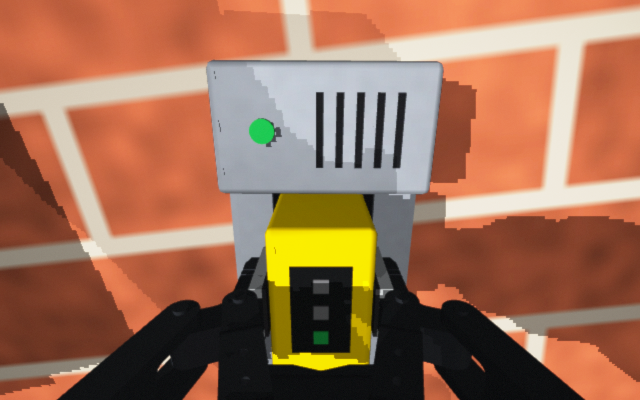

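The block meets the charger head at row 192, and the force rose on a hard stop, so the pack is home. I release it, rise and check the latch.

```bash
python3 -m handwheel '[{"dp":[0,0,0],"rot":[0,0,0]},{"dp":[0,0,0],"rot":[0,0,0]},{"dp":[0,0,0],"rot":[0,0,0]},{"dp":[0,0,0],"rot":[0,0,0]},{"dp":[0,0,0],"rot":[0,0,0]}]' 85 |grep -E "pos|wri|fing"
python3 -m handwheel '[{"dp":[0,0,-0.3],"rot":[0,0,0]},{"dp":[0,0,-0.7],"rot":[0,0,0]},{"dp":[0,0,-1],"rot":[0,0,0]},{"dp":[0,0,-1],"rot":[0,0,0]},{"dp":[0,0,-1],"rot":[0,0,0]}]'|grep -E "pos|wri"
python3 -m handwheel '[{"dp":[-1,0,-0.5],"rot":[0,0,0]},{"dp":[-1,0,-0.5],"rot":[0,0,0]},{"dp":[-1,0,0],"rot":[0,0,0]},{"dp":[-1,0,0],"rot":[0,0,0]},{"dp":[0,0,0],"rot":[0,0,0]}]'|grep -E "pos|wri"
python3 - <<'E'
from h import *; from station import *
c=read_camera("wrist"); cv2.imwrite("pics/w4.png",c["img"][:,:,::-1])
W=world(c);z=W[...,2];y=np.radians(-7.); ex=np.array([np.cos(y),np.sin(y)]); ey=np.array([-ex[1],ex[0]]); o=np.array([.6034,.2194])
S=W.copy(); S[...,0]=(W[...,:2]-o)@ex; S[...,1]=(W[...,:2]-o)@ey
m=(z>.074)&(z<.09)&(abs(S[...,1])<.04)&(abs(S[...,0])<.06);print("top",np.median(z[m]),rect(S[m][:,:2]))
m=(z>.05)&(z<.063)&(abs(S[...,1])<.06)&(S[...,0]>.038)&(S[...,0]<.12);print("head",rect(S[m][:,:2]))
hsv=cv2.cvtColor(c["img"],cv2.COLOR_RGB2HSV);h=(hsv[...,0]>8)&(hsv[...,0]<20)&(hsv[...,1]>200)&(z>.005)&(z<.05)&(abs(S[...,1])<.08)&(abs(S[...,0])<.08); print("latch",S[h].min(0).round(4),S[h].max(0).round(4))
E
```

```text
position: [0.6083, 0.2201, 0.0447]
wrist_force: [0.0, 0.2, 0.2]
finger_gap: 0.993
finger_force: 0.0
position: [0.6079, 0.22, 0.1665]
wrist_force: [0.1, -0.4, -0.3]
position: [0.4844, 0.2356, 0.1957]
wrist_force: [2.1, 0.9, 0.5]
top 0.08059782167802382 (array([-7.3,  3. ]), array([54.1, 42.1]), 0.3)
head (array([0., 0.]), array([0., 0.]), 0.0)
latch [-0.0617  0.0362  0.0185] [-0.0402  0.0595  0.0279]
```

View pics/w4.png

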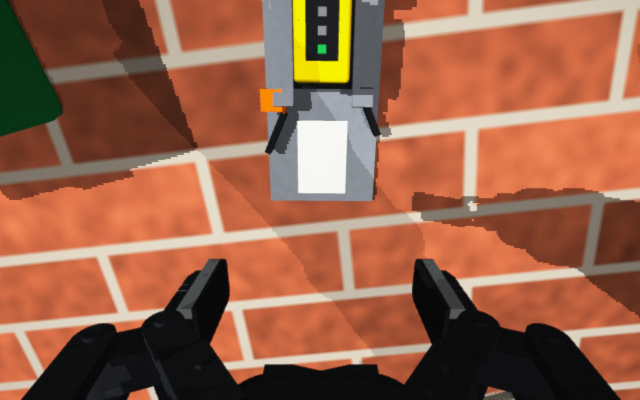

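The pack's block ends at row 83, ahead of the orange latch at (268,100). The latch is back at its original position (y 36–59.5 mm, as before), and the pack centre is within 1 mm of home.

```bash
python3 -c "
from station import *
print(finish_job())"
```

```text
the job is handed in; nothing more can be done
None
```

The yellow pack is home on the charging shoe, about 1 mm from fully seated by the last camera check, with the orange latch sprung back behind it; the gripper let go and is clear, nothing touched the blue pack, and the job is handed in (no verdict was returned).

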